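Fit the thick sanding drum to the spindle sander

TASK

Fit the thickest of the three sanding drums to the spindle sander: lift it out of the rack, stand its tapered shank in the spindle's taper socket and let go of it there. Then tap it down from above until it is locked fully home, with its collar down on the rim of the socket. Leave the other two drums in the rack.

Things in the scene. Friction and masses are not known exactly. Their poses are not given: they have to be found in the camera images.
- thick_drum_centre (a point): Thickest sanding drum, upright: a brown abrasive cylinder 50 mm in diameter, 60 mm high, over a steel collar and tapered shank. Mass about 0.3 kg. This point is the cylinder's centre, where it is gripped: 30 mm below its flat top, 38 mm above the collar's underside, 90 mm above the shank's tip; z up its axis. Starts in any of the rack's three places, its collar on the rack's top.
- thick_drum_collar (a point): Centre of the underside of the thick drum's collar, on its axis, z up. The collar is 54 mm in diameter and 8 mm thick, the shank below it 52 mm long, 35 mm in diameter under the collar and 20 mm at its tip.
- middle_drum_centre (a point): The middle drum: the same shape with an abrasive cylinder 34 mm in diameter; same collar, shank and heights. Stays in the rack. Centre of its abrasive cylinder; z up.
- thin_drum_centre (a point): The thin drum: the same with an abrasive cylinder 21 mm in diameter. Stays in the rack. Centre of its abrasive cylinder; z up.
- rack: Fixed wooden block, 72 mm (its x) by 250 mm (its y) by 62 mm high, with three upright holes 40 mm wide in a row along its y axis, 80 mm apart, the middle one in its centre. Origin: centre of its underside, on the bench. A drum raised 60 mm clears the rack, raised 130 mm it clears the other drums (tops 68 mm above the rack).
- sander: Spindle sander fixed to the bench: green housing with a grey iron table, 250 by 250 mm, its top 74 mm above the bench. The round steel spindle nose, 62 mm in diameter, stands 6 mm proud in its middle. Origin: centre of the underside, on the bench; x, y along its edges, z up. A loose wooden blank 45 by 32 by 7 mm lies on one corner of the table.
- socket_mouth (a point): Centre of the mouth of the upward-facing taper socket in the spindle nose, at the height of its rim, 80 mm above the bench; z up. 43 mm wide at the flared rim, then tapering like the shank. A drum merely set in stands with its collar's underside about 12 mm above the rim, a little loose. Home, the collar sits on the rim and the drum's top is 68 mm above it.
- seat (a joint): How far the taper has been driven into the socket from the just-set-in state, in m: 0 as set in (and at the start), about 0.012 with the collar home, where it stops hard. A push of about 10 N on the drum's top drives it down; it stays where it is left.

How it is judged:
On the way, in this order (a step that is already met when the one before it is completed fails the run):
1. the thick drum stands with its shank in the taper socket, let go, not yet driven home (collar 4 to 16 mm above the rim) (horizontal distance between thick_drum_collar and socket_mouth below 0.01 m and z of thick_drum_collar in the frame of socket_mouth between 0.004 and 0.016 m and angle between thick_drum_collar's own z axis and vertical below 0.2 rad and contact force between the fingers and thick_drum below 0.2 N), for 0.2 s.
2. the thick drum is driven home: its collar is on the rim (horizontal distance between thick_drum_collar and socket_mouth below 0.01 m and z of thick_drum_collar in the frame of socket_mouth below 0.003 m), for 0.1 s.
At the end, for the whole second after the job is handed in: The thick drum is upright (within 6 degrees) and at rest in the socket, the underside of its collar within 3 mm of the rim's height and within 10 mm of the socket's centre; the middle and thin drums are within 25 mm of where they started, in the rack (all of step 2 and angle between thick_drum_collar's own z axis and vertical below 0.1 rad and linear speed of thick_drum below 0.02 m/s and distance of each of middle_drum_centre, thin_drum_centre from where it was at the start of the episode below 0.025 m); the robot touches nothing.
It also fails if it takes over 45 s, if anything falls off the work surface, if the arm or the gripper's body presses on something with over 40 N, if the wrist force passes 120 N, or if a joint passes its speed limit or range.

ROBOT

A 6-joint arm with a two-finger parallel gripper is mounted at the origin on the work surface. World frame = base frame: x ahead of the robot, y to its left, z up, the work surface at z = 0. Lengths are in m, angles in rad, forces in N, time in s.
With the tool pointing down it reaches from about 0.15 to 0.775 m from the base axis. Payload 6.1 kg.
Tool frame: the origin (TCP) lies at the very end of the fingers, on their centre line; the grasp point (between the pads) lies arm.grasp_offset behind it (arm.grasp_offset is the distance from the TCP to the grasp point, in m); z points along the fingers, y is the line along which they close (so a half turn about z gives the same grasp; the last joint's range is limited). The gripper opens to 85 mm and grips with 20 to 120 N. Pads are 22 mm wide; open, the fingers measure 114 mm over their backs; the gripper's body (76 mm by 85 mm) begins 54 mm behind the grasp point. The pads swing forward as they close: fully open they stand 13 mm farther back than shut.
Start: joints at [1.254, 0.126, -0.04, 1.405, 0, 1.571], TCP at [0.164, 0.499, 0.193] pointing down, gripper open.
Joint ranges: [-2.72, 2.72], [-0.95, 1.95], [-1.27, 1.35], [-1.78, 2.02], [-1.46, 1.47], [-3.14, 3.14]. Speed limits (rad/s): [2.39, 2.39, 3.01, 3.14, 3.14, 3.14].

INTERFACE

Orientations are given as a unit quaternion [x, y, z, w].
In Python, from workcell import arm, get_image, camera_params, job, find_in, silhouettes, tip_of gives the robot as it stands. Calls block until the motion is done:
- arm.reach(position, orientation): joint-space move of the TCP to a pose.
- arm.servo_line(position, rot=None, v=0.15, force_limit=None): straight line of the TCP; rot=None keeps the orientation; v is the mean speed in m/s. With force_limit (N) it stops when the force on the tool has changed by that much, and returns True; else False.
- arm.movej(angles): joint-space move.
- arm.command_gripper(opening): opening from 0.0 (shut) to 1.0 (fully open); the grip force is fixed at half the most; returns when the fingers have stopped.
- arm.dwell(seconds).
- arm.inverse_kinematics(position, orientation): joint angles nearest the present ones, or None.
- arm.read_state(): the state.
- get_image(name): name is "scene" or "top" or "wrist"; returns the picture (480x640x3 uint8, blue, green, red); there is no depth.
- camera_params(name): a dict with "mtx" (3x3 intrinsics, pixels), "k1" (the pictures are not rectified: a ray, as slopes to the right and down, at radius r is drawn at 1 + k1 r^2 times it, then the intrinsics apply), "R" (3x3) and "t" (3): a world point X has camera coordinates R X + t; the wrist camera has in their place "mount" (4x4, takes a point from camera to tool coordinates, whose origin is the TCP and whose axes are the flange's). Camera axes: x right, y down, z forward; pixel columns grow to the right and rows downward; lengths in m; the calibration is good to about 2 mm. A picture is of the moment at which its call begins: read the wrist's pose just before it. camera_params takes no time and is no camera call.
A pose or a line that the arm cannot do raises arm.Unreachable and nothing moves.
- job.hand_in(): hands the job in; it is judged then, once.
Trained networks look in the newest picture that a camera, given by its name, has taken for a name from the list of things; names that differ only in an ending like _2 or _b are one class to them, and where a whole thing is asked for, a point or a joint stands for the part that bears it (a point fixed in the world has none). Each returns a list of dicts, best first, with "p" (0 to 1); they miss things now and then, are a little off and sometimes report something else, mostly with a low value. They report only what shows in the picture. A call takes as long as a camera call.
- find_in(camera, label): "box" ([left, top, right, bottom] as shares, 0 to 1, of the picture: columns of its width, rows of its height, round what is visible of it).
- silhouettes(camera, label): "mask" (480x640 bool, what is visible of it) and "box" ([left, top, right, bottom] as shares, 0 to 1, of the picture: columns of its width, rows of its height, round what is visible of it).
- tip_of(camera, label): "position" ([row, column] as shares, 0 to 1, of the picture: columns of its width, rows of its height: a listed point, or the origin of a listed thing).
The state is a dict: "time_s": time; "joints": joint angles; "joint_velocities": joint speeds; "effort": joint torques, N m; "tcp_pos": TCP position; "eef_rot": TCP orientation; "ft_force": force on the tool from outside, world axes, zero at the start; "torque": the same for the moment, N m; "finger_gap": opening from 0.0 (shut) to 1.0 (fully open); "finger_force": force on a finger pad.
Only numpy, scipy, OpenCV 4.12 (cv2) and the standard library are available. Lean on these libraries where they do the work, as an engineer would, in place of code of your own. Each camera call takes 0.05 s, during which the arm holds its last target. There are 200 camera calls.

## Working session

There is one attempt and no reset: what is moved stays moved. The work goes in short steps, each a Python script; the robot and the scene stay as the last script left them, time stands still between calls to the robot, and variables do not carry over. Pictures are saved under pics/ and viewed, at most 10 in all, crops included, and the job is handed in when it is done.

```bash
mkdir -p pics; python3 - <<'E'
from workcell import *
import cv2,numpy as np
np.set_printoptions(precision=4,suppress=True)
for c in ["scene","top"]:
    im=get_image(c); cv2.imwrite(f"pics/{c}0.png",im); p=camera_params(c)
    print(c,p)
    for l in ["thick_drum_centre","thick_drum_collar","middle_drum_centre","thin_drum_centre","rack","socket_mouth","sander"]:
        print(l,[(round(d['p'],2),np.round([d['position'][1]*640,d['position'][0]*480],1)) for d in tip_of(c,l)[:3]])
print(camera_params("wrist"),arm.grasp_offset,arm.read_state())
E
```

```text
scene {'mtx': array([[490.6601,   0.    , 331.6694],
       [  0.    , 490.6601, 236.5815],
       [  0.    ,   0.    ,   1.    ]]), 'k1': -0.09204177480199559, 'R': array([[-0.4339,  0.9006,  0.026 ],
       [ 0.4878,  0.2591, -0.8336],
       [-0.7575, -0.349 , -0.5517]]), 't': array([ 0.174 , -0.2056,  1.3444])}
thick_drum_centre [(0.69, array([431.6, 299.7])), (0.66, array([388.4, 236.8]))]
thick_drum_collar [(0.73, array([389.7, 253.7]))]
middle_drum_centre [(0.64, array([435.8, 249.2]))]
thin_drum_centre [(0.76, array([482.7, 263.3]))]
rack [(0.85, array([430.7, 297.7]))]
socket_mouth [(0.84, array([210.6, 203. ]))]
sander [(0.57, array([212.7, 234.3]))]
top {'mtx': array([[591.8823,   0.    , 314.3725],
       [  0.    , 591.8823, 236.7501],
       [  0.    ,   0.    ,   1.    ]]), 'k1': -0.050664542465329115, 'R': array([[ 0.0179, -0.9998,  0.0076],
       [-0.9724, -0.0192, -0.2326],
       [ 0.2327, -0.0032, -0.9725]]), 't': array([0.0443, 0.559 , 1.1446])}
thick_drum_centre [(0.71, array([259.3, 257.5]))]
thick_drum_collar [(0.94, array([261.2, 262.5])), (0.55, array([180.
[... 386 characters left out ...]
1, 'mount': array([[-0.0003, -0.9649, -0.2627,  0.0657],
       [ 1.    , -0.0006,  0.0009, -0.0008],
       [-0.001 , -0.2627,  0.9649, -0.1806],
       [ 0.    ,  0.    ,  0.    ,  1.    ]])} 0.0187 {'time_s': 0.8, 'joints': array([ 1.254 ,  0.1258, -0.0396,  1.4054,  0.    ,  1.5708]), 'joint_velocities': array([-0.0007, -0.    , -0.0015,  0.001 ,  0.0003,  0.0012]), 'effort': array([ -0.0001, -43.5646,  35.3069,   0.0009,  -0.0001,  -0.    ]), 'tcp_pos': array([0.1635, 0.4989, 0.1928]), 'eef_rot': array([ 0.1577,  0.9875,  0.    , -0.    ]), 'ft_force': array([-0.035 , -0.0157,  0.191 ]), 'torque': array([ 0.0222, -0.0072,  0.0025]), 'finger_force': 0.0, 'finger_gap': 1.0010583602201586}
```

```bash
cat > h.py <<'E'
from workcell import *
import cv2,numpy as np
from scipy.spatial.transform import Rotation as Ro
np.set_printoptions(precision=4,suppress=True)
def cam(c,st=None):
    p=camera_params(c)
    if c=="wrist":
        T=np.eye(4);T[:3,:3]=Ro.from_quat(st["eef_rot"]).as_matrix();T[:3,3]=st["tcp_pos"]
        M=np.linalg.inv(T@p["mount"]);R,t=M[:3,:3],M[:3,3]
    else: R,t=p["R"],p["t"]
    return p["mtx"],p["k1"],R,t
def ray(c,uv,st=None):
    K,k,R,t=cam(c,st)
    d=np.array([(uv[0]-K[0,2])/K[0,0],(uv[1]-K[1,2])/K[1,1]]);s=d.copy()
    for _ in range(20): s=d/(1+k*(s@s))
    return -R.T@t, R.T@np.array([*s,1])
def at_z(c,uv,z,st=None):
    o,d=ray(c,uv,st); return o+d*(z-o[2])/d[2]
def project(c,X,st=None):
    K,k,R,t=cam(c,st); q=R@np.asarray(X)+t; s=q[:2]/q[2]; s=s*(1+k*(s@s))
    return np.array([K[0,0]*s[0]+K[0,2],K[1,1]*s[1]+K[1,2]])
def tips(c,l): return [(d['p'],np.array([d['position'][1]*640,d['position'][0]*480])) for d in tip_of(c,l)]
E
python3 - <<'E'
from h import *
for n,s,t,z in [("thick",(388.4,236.8),(259.3,257.5),.1),("mid",(435.8,249.2),(218,252.8),.1),("thin",(482.7,263.3),(180,251.9),.1),("socket",(210.6,203),(447.6,253.3),.08),("rack",(430.7,297.7),(224.8,262.8),0),("sander",(212.7,234.3),(442.7,260.5),0),("collar",(389.7,253.7),(261.2,262.5),.062)]:
    print(n,at_z("scene",s,z),at_z("top",t,z))
a=cv2.imread("pics/scene0.png");b=cv2.imread("pics/top0.png")
cv2.imwrite("pics/both.png",np.vstack([a[140:400],b[130:400]]))
E
```

```text
thick [0.5091 0.1583 0.1   ] [0.5057 0.1626 0.1   ]
mid [0.5071 0.2424 0.1   ] [0.5135 0.2445 0.1   ]
thin [0.5103 0.3223 0.1   ] [0.5138 0.3198 0.1   ]
socket [ 0.5312 -0.207   0.08  ] [ 0.5256 -0.2142  0.08  ]
rack [0.5122 0.2494 0.    ] [0.5128 0.245  0.    ]
sander [ 0.5264 -0.2159  0.    ] [ 0.5268 -0.2218  0.    ]
collar [0.5037 0.1624 0.062 ] [0.5031 0.1618 0.062 ]
```

View pics/both.png

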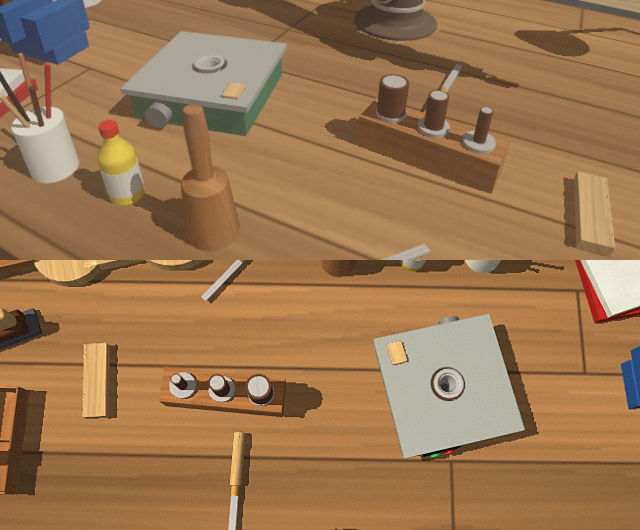

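The scene view shows the thick drum at the rack end nearest the sander (390,238), and the top view agrees (259,257). The socket is at (210,203) in the scene view and (447,253) in the top view. I'll look closely at the socket first, then at the drum.

```bash
cat >> h.py <<'E'
def quat(yaw,flip=1):  # tool down, tool y (closing line) at angle yaw from world x
    y=flip*np.array([np.cos(yaw),np.sin(yaw),0]);z=np.array([0,0,-1.]);x=np.cross(y,z)
    return Ro.from_matrix(np.c_[x,y,z]).as_quat()
E
python3 - <<'E'
from h import *
for f in (1,-1): print(f,arm.inverse_kinematics([.505,.161,.22],quat(-.04,f)),arm.inverse_kinematics([.528,-.21,.22],quat(-.04,f)))
q0=arm.inverse_kinematics([.528,-.21,.25],quat(-.04,1)); q1=arm.inverse_kinematics([.528,-.21,.25],quat(-.04,-1))
f=1 if q1 is None or (q0 is not None and abs(q0[5])<abs(q1[5])) else -1
open("flip","w").write(str(f))
def look(p,labs,name):
    arm.reach(p,quat(-.04,f)); arm.dwell(.2); st=arm.read_state()
    cv2.imwrite(f"pics/{name}.png",get_image("wrist"))
    for l,z in labs:
        for pr,uv in tips("wrist",l)[:2]: print(l,round(pr,2),uv,at_z("wrist",uv,z,st))
    print(st["time_s"],st["tcp_pos"])
look([.528,-.21,.25],[("socket_mouth",.08)],"w_sock")
look([.505,.161,.25],[("thick_drum_centre",.1),("thick_drum_collar",.062),("middle_drum_centre",.1),("rack",0)],"w_drum")
a=cv2.imread("pics/w_sock.png");b=cv2.imread("pics/w_drum.png")
cv2.imwrite("pics/w2.png",cv2.resize(np.hstack([a,b]),(800,300)))
E
```

```text
1 [0.3086 0.1375 0.0333 1.4666 0.     1.9194] [-0.3785  0.2116  0.1223  1.4815  0.      1.2323]
-1 [ 0.3086  0.1375  0.0333  1.4666  0.     -1.2222] [-0.3785  0.2116  0.1223  1.4815  0.     -1.9093]
socket_mouth 0.91 [315.776 207.888] [ 0.5268 -0.2159  0.08  ]
3.8167 [ 0.5282 -0.2094  0.25  ]
thick_drum_centre 0.81 [313.728 202.8  ] [0.5028 0.1619 0.1   ]
middle_drum_centre 0.72 [316.608  96.384] [0.5086 0.2436 0.1   ]
5.5083 [0.5054 0.1601 0.2499]
```

View pics/w2.png

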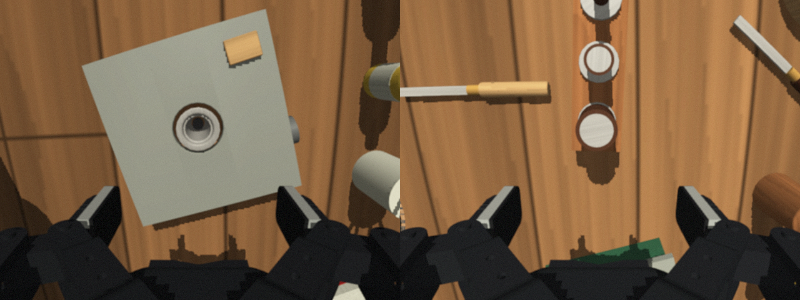

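The wrist views show the socket centred at about (315,205) and the thick drum's top at about (315,210), nearest the gripper. The middle drum is at (317,96). These agree with the networks' positions, so I'll grasp and lift.

```bash
python3 - <<'E'
from h import *
print("top check",at_z("wrist",(315,209.6),.13,arm.read_state()))
g=arm.grasp_offset; q=quat(-.04,1); x,y=.503,.1615
arm.servo_line([x,y,.18],q)
print(arm.servo_line([x,y,.1-g],force_limit=15,v=.1))
arm.command_gripper(0.); s=arm.read_state(); print(s["finger_gap"],s["finger_force"],s["tcp_pos"],s["ft_force"])
arm.servo_line([x,y,.23-g],v=.12)
s=arm.read_state(); print(s["time_s"],s["finger_gap"],s["ft_force"],s["torque"])
arm.reach([.527,-.2145,.23-g],q); arm.dwell(.2)
s=arm.read_state(); print(s["time_s"],s["tcp_pos"],s["ft_force"],s["torque"])
im=[]
for c in("top","scene"):
    im.append(get_image(c))
    for l in("thick_drum_collar","thick_drum_centre"):
        z=.23-(.038 if "collar" in l else 0)
        for p,uv in tips(c,l)[:2]: print(c,l,round(p,2),at_z(c,uv,z))
im.append(get_image("wrist"))
cv2.imwrite("pics/carry.png",np.hstack([im[0][120:360,320:570],im[1][60:300,100:350],cv2.resize(im[2],(300,240))]))
E
```

```text
top check [0.5038 0.1633 0.13  ]
False
0.5469864320310234 60.639392137527466 [0.5033 0.1616 0.0823] [-2.0159 -0.3697  5.6252]
9.1917 0.5522043117007568 [ 0.347  -0.1463 -5.0183] [-0.0006 -0.0308  0.0241]
10.8 [ 0.5273 -0.2134  0.2114] [ 0.3072  0.7175 -3.7686] [-0.0083 -0.0247 -0.0394]
top thick_drum_collar 0.93 [ 0.5239 -0.215   0.192 ]
top thick_drum_centre 0.66 [ 0.5251 -0.2162  0.23  ]
top thick_drum_centre 0.6 [ 0.4772 -0.1685  0.23  ]
scene thick_drum_collar 0.67 [ 0.5266 -0.2087  0.192 ]
scene thick_drum_centre 0.92 [ 0.5385 -0.2096  0.23  ]
```

View pics/carry.png

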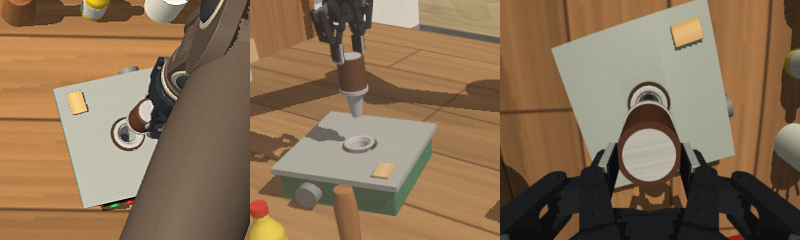

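The drum is held over the socket. In the scene view it may lean a little in the pads, with its tip to the right of its body. I'll measure the lean.

```bash
python3 - <<'E'
from h import *
s=arm.read_state(); c=np.array([*s["tcp_pos"][:2],.23])
from scipy.optimize import least_squares
obs={}
for cm in("scene","wrist"):
    im=get_image(cm); st=arm.read_state(); r=silhouettes(cm,"thick_drum_centre")
    if not r: print(cm,"none"); continue
    m=r[0]["mask"]; obs[cm]=m
    ys,xs=np.nonzero(m); rows=range(ys.min(),ys.max()+1,8)
    print(cm,r[0]["p"],[(y,xs[ys==y].min(),xs[ys==y].max()) for y in rows if (ys==y).any()])
    for d,n in((.03,"top"),(0,"cen"),(-.038,"col"),(-.09,"tip")):
        print(n,project(cm,c+[0,0,d],st))
im=get_image("scene");cv2.imwrite("pics/z.png",cv2.resize(im[60:220,150:310],(640,640),interpolation=cv2.INTER_CUBIC))
E
```

```text
scene 0.75 [(113, np.int64(195), np.int64(208)), (121, np.int64(197), np.int64(213)), (129, np.int64(188), np.int64(214)), (137, np.int64(189), np.int64(215)), (145, np.int64(191), np.int64(216)), (153, np.int64(192), np.int64(213)), (161, np.int64(197), np.int64(212)), (169, np.int64(201), np.int64(211))]
top [198.4812 114.5547]
cen [200.3103 130.2056]
col [202.5761 149.3103]
tip [205.582  174.2031]
wrist 0.63 [(200, np.int64(311), np.int64(320)), (208, np.int64(290), np.int64(346)), (216, np.int64(278), np.int64(354)), (224, np.int64(272), np.int64(362)), (232, np.int64(268), np.int64(366)), (240, np.int64(265), np.int64(369)), (248, np.int64(262), np.int64(371)), (256, np.int64(262), np.int64(372)), (264, np.int64(259), np.int64(375)), (272, np.int64(256), np.int64(379)), (280, np.int64(253), np.int64(383)), (288, np.int64(250), np.int64(385)), (296, np.int64(250), np.int64(385)), (304, np.int64(250), np.int64(385)), (312, np.int64(251), np.int64(384)), (320, np.int64(251), np.int64(384)), (328, np.int64(251), np.int64(383)), (336, np.int64(253), np.int64(382)), (344, np.int64(258), np.int64(377)), (352, np.int64(265), np.int64(370)), (360, np.int64(274), np.int64(361)), (368, np.int64(289), np.int64(346))]
top [316.0078 316.7346]
cen [316.3034 284.0736]
col [316.5624 255.5203]
tip [316.7993 229.4487]
```

View pics/z.png

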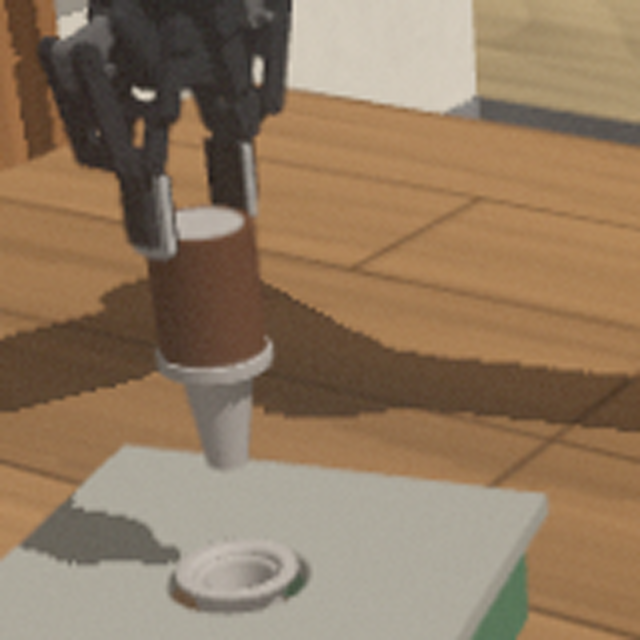

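The drum hangs vertical to within about 1 px (body centre column 202, tip 206.7 against 205.8 predicted), and its height matches too. I'll lower it gently.

```bash
python3 - <<'E'
from h import *
g=arm.grasp_offset
arm.servo_line([.5285,-.2145,.19-g],v=.08); arm.dwell(.2)
hit=arm.servo_line([.5285,-.2145,.1315-g],v=.03,force_limit=6)
s=arm.read_state(); print(hit,s["time_s"],s["tcp_pos"]+[0,0,g],s["ft_force"],s["torque"])
im=get_image("scene");cv2.imwrite("pics/low.png",cv2.resize(im[60:220,150:310],(480,480),interpolation=cv2.INTER_CUBIC))
E
```

```text
False 14.35 [ 0.5286 -0.2145  0.1317] [ 0.8421  0.45   -4.6089] [-0.0172  0.0062 -0.0104]
```

View pics/low.png

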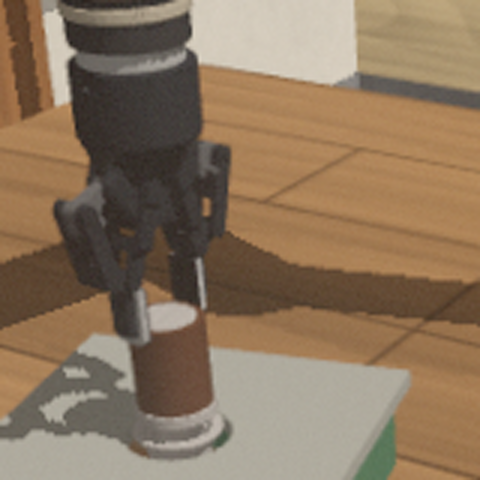

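The shank is in the socket, with the collar just above the rim and no load on the tool. Next I'll release, back off and check.

```bash
python3 - <<'E'
from h import *
arm.command_gripper(1.0); arm.dwell(.3)
arm.servo_line([.5285,-.2145,.23],v=.12); arm.dwell(.3)
st=arm.read_state(); print(st["time_s"],st["finger_gap"],st["ft_force"])
a=get_image("scene")
for l,z in(("thick_drum_collar",.092),("thick_drum_centre",.13)):
    for p,uv in tips("scene",l)[:2]: print(l,round(p,2),uv,at_z("scene",uv,z))
w=get_image("wrist")
for p,uv in tips("wrist","thick_drum_centre")[:2]: print("w",round(p,2),at_z("wrist",uv,.13,st))
r=silhouettes("wrist","thick_drum_centre"); 
if r: print(np.array(r[0]["box"])*[640,480,640,480])
cv2.imwrite("pics/rel.png",np.hstack([cv2.resize(a[60:220,150:310],(400,400)),cv2.resize(w[80:480,120:520],(400,400))]))
E
```

```text
16.5917 0.998665285045902 [-0.5755 -0.2441 -1.0822]
thick_drum_collar 0.72 [211.52  195.408] [ 0.5221 -0.21    0.092 ]
w 0.7 [ 0.5289 -0.2128  0.13  ]
[275.584 172.512 356.224 268.992]
```

View pics/rel.png

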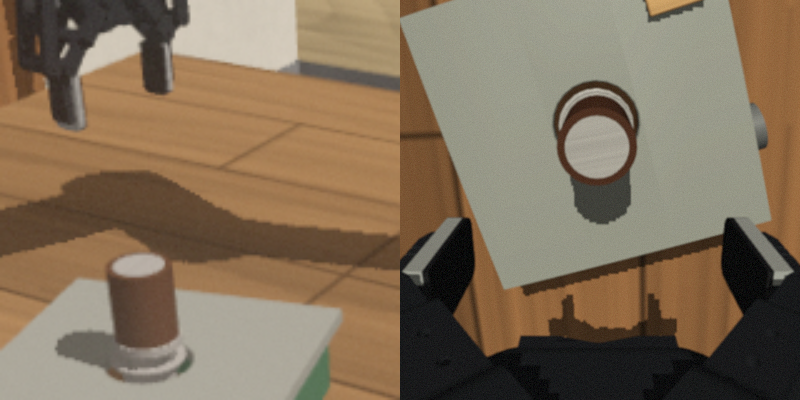

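The drum stands upright and alone in the socket, with its top at wrist crop (597,147), in line with the socket ring. I'll shut the fingers and press it down.

```bash
python3 - <<'E'
from h import *
arm.command_gripper(0.0)
P=[.528,-.2145]
arm.servo_line([*P,.18],v=.1); arm.dwell(.1)
hit=arm.servo_line([*P,.141],v=.03,force_limit=35)
s=arm.read_state(); print(hit,s["time_s"],s["tcp_pos"],s["ft_force"])
if hit: arm.dwell(.3); print(arm.read_state()["tcp_pos"],arm.read_state()["ft_force"])
arm.servo_line([*P,.25],v=.12); arm.dwell(.2)
s=arm.read_state(); print(s["time_s"],s["ft_force"])
a=get_image("scene"); w=get_image("wrist")
cv2.imwrite("pics/home.png",np.hstack([cv2.resize(a[60:220,150:310],(400,400)),cv2.resize(w[80:480,120:520],(400,400))]))
E
```

```text
False 19.8583 [ 0.5281 -0.2145  0.1412] [-0.3839  0.3709 -0.0418]
21.1167 [ 0.269   0.537  -0.4678]
```

View pics/home.png

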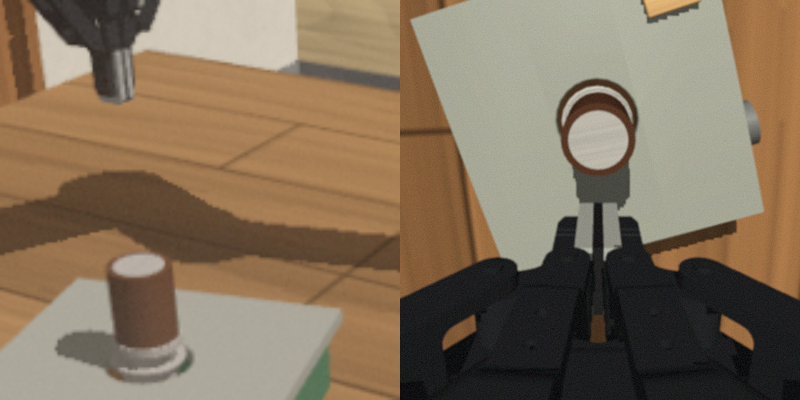

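The line down to z = 0.141 met nothing. The wrist view puts the shut fingertips at row 285 instead of the 269 expected for the TCP, so the real tips end about 20 mm short of it. That fits the high grip seen earlier. I'll press again, deeper, with the force limit on.

```bash
python3 - <<'E'
from h import *
P=[.528,-.2145]
arm.servo_line([*P,.15],v=.12); arm.dwell(.1)
h1=arm.servo_line([*P,.11],v=.03,force_limit=5); s=arm.read_state(); print("contact",h1,s["tcp_pos"],s["ft_force"])
if h1:
    h2=arm.servo_line([*P,.105],v=.02,force_limit=35)
    s=arm.read_state(); print("stop",h2,s["tcp_pos"],s["ft_force"])
arm.dwell(.15); print(arm.read_state()["ft_force"])
arm.servo_line([*P,.25],v=.12); arm.dwell(.2)
s=arm.read_state(); print(s["time_s"],s["ft_force"])
a=get_image("scene"); w=get_image("wrist")
cv2.imwrite("pics/home2.png",np.hstack([cv2.resize(a[60:220,150:310],(400,400)),cv2.resize(w[80:480,120:520],(400,400))]))
E
```

```text
contact True [ 0.5276 -0.2148  0.1181] [ 0.2319 -1.1823  0.3953]
stop False [ 0.5284 -0.2157  0.1095] [-8.54    0.164  26.0118]
[-9.5668 -0.9454 26.2569]
25.7917 [-0.2203  0.8315  0.5767]
```

View pics/home2.png

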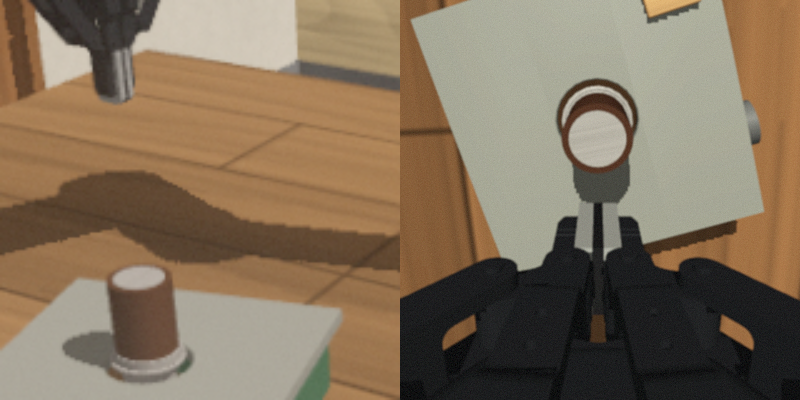

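The drum has sunk about 4 px (roughly 9 mm) and the push ended at 26 N, which suggests the hard stop. One more press will confirm it.

```bash
python3 - <<'E'
from h import *
P=[.528,-.2145]
arm.servo_line([*P,.125],v=.12); arm.dwell(.1)
h=arm.servo_line([*P,.1],v=.03,force_limit=33); s=arm.read_state(); print(h,s["tcp_pos"],s["ft_force"])
arm.dwell(.15); s=arm.read_state(); print(s["tcp_pos"],s["ft_force"])
arm.servo_line([*P,.24],v=.12); arm.dwell(.2)
s=arm.read_state(); print(s["time_s"],s["ft_force"])
for i in(0,1):
  if i: im=get_image("scene")
  else: get_image("scene")
r=silhouettes("scene","thick_drum_centre")
if r: print(np.array(r[0]["box"])*[640,480,640,480])
for z in(.148,.16): print(z,project("scene",[.528,-.2145,z]))
cv2.imwrite("pics/end.png",cv2.resize(im[120:220,170:270],(500,500),interpolation=cv2.INTER_CUBIC))
E
```

```text
True [ 0.5284 -0.2146  0.1096] [-0.9666  1.3757  6.6835]
[ 0.5284 -0.2146  0.1096] [-1.573   1.182   5.3724]
29.3667 [ 0.0742  0.0032 -0.3833]
[190.592 165.216 222.912 206.016]
0.148 [204.7591 170.6448]
0.16 [204.0683 164.9728]
```

View pics/end.png

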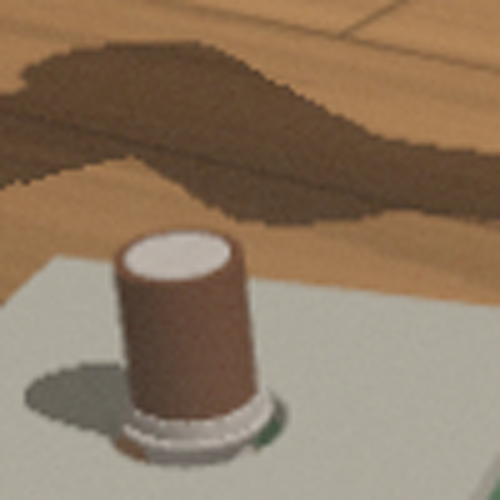

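The drum's top centre is at row 171.4, against 170.6 predicted for home and 165.0 as set in. Both presses stopped at the same height, so the drum is home and I'll hand in.

```bash
python3 -c "
from workcell import job; print(job.hand_in())"
```

```text
the job is handed in; nothing more can be done
None
```

The thick drum is in the spindle socket and pressed home (two presses stopped at the same height, and the image agrees), the other two drums were left in the rack, and the job is handed in; it returned no verdict.

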